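Put the lids on the baking crocks

TASK

Put each of the four brown wooden lids on the white crock it fits: the large, middle and small round lids on the large, middle and small round crocks, and the oblong lid lengthways on the oblong crock. Set every lid down gently, without dropping it, so that it lies flat on the rim with its plug inside the mouth. Leave the crocks, the measuring jug and the spice tin standing where they are.

Things in the scene. Friction and masses are not known exactly. Their poses are not given: they have to be found in the camera images.
- lid_large: the large round lid of brown wood, lying right way up on the counter: a disc 102 mm in diameter and 10 mm thick, under it a centred round plug 69 mm in diameter and 8 mm deep on which it stands, and on top a centred upright round knob 24 mm in diameter and 30 mm tall. Origin at the centre of the plug's underside, z up through the knob: disc top at 18 mm, knob top at 48 mm.
- lid_middle: the middle round lid of brown wood, lying right way up on the counter: a disc 84 mm in diameter and 10 mm thick, under it a centred round plug 51 mm in diameter and 8 mm deep on which it stands, and on top a centred upright round knob 24 mm in diameter and 30 mm tall. Origin at the centre of the plug's underside, z up through the knob: disc top at 18 mm, knob top at 48 mm.
- lid_small: the small round lid of brown wood, lying right way up on the counter: a disc 66 mm in diameter and 10 mm thick, under it a centred round plug 33 mm in diameter and 8 mm deep on which it stands, and on top a centred upright round knob 24 mm in diameter and 30 mm tall. Origin at the centre of the plug's underside, z up through the knob: disc top at 18 mm, knob top at 48 mm.
- crock_large: the large round crock of white ceramic, open at the top: 94 mm outer diameter, 60 mm tall, mouth 85 mm in diameter. Loose, standing on the counter. Origin at the centre of its underside, z up. With the large lid seated, the lid's plug hangs 8 mm into the mouth with 8 mm of play all round, and the disc lies flat on the rim.
- crock_middle: the middle round crock of white ceramic, open at the top: 76 mm outer diameter, 56 mm tall, mouth 67 mm in diameter. Loose, standing on the counter. Origin at the centre of its underside, z up. With the middle lid seated, the lid's plug hangs 8 mm into the mouth with 8 mm of play all round, and the disc lies flat on the rim.
- crock_small: the small round crock of white ceramic, open at the top: 58 mm outer diameter, 52 mm tall, mouth 49 mm in diameter. Loose, standing on the counter. Origin at the centre of its underside, z up. With the small lid seated, the lid's plug hangs 8 mm into the mouth with 8 mm of play all round, and the disc lies flat on the rim.
- lid_oblong: the oblong lid of brown wood, lying right way up on the counter: a plate 108 mm (x) by 74 mm (y), 10 mm thick, under it a centred plug 75 x 41 mm, 8 mm deep, on which it stands, and on top a centred upright bar grip 46 mm long (along x), 16 mm wide (along y), 30 mm tall. Origin at the centre of the plug's underside, x along the long side, z up: plate top at 18 mm, bar top at 48 mm.
- crock_oblong: the oblong crock of white ceramic, open at the top: 100 mm (x) by 66 mm (y) outside, 54 mm tall, mouth 91 x 57 mm. Loose, standing on the counter. Origin at the centre of its underside, x along the long side, z up. With the oblong lid seated, its plug hangs 8 mm into the mouth with 8 mm of play on every side, and the plate lies flat on the rim; either way round will do.
- jug: a small clear plastic measuring jug, no part of the job, standing among the crocks and lids: 72 mm in diameter at the rim, 68 mm tall, with a handle that reaches 60 mm from its axis along +y. Origin at the centre of its underside, z up.
- spice_tin: a small steel spice tin with a closed flap lid, no part of the job, standing among the crocks and lids: 36 mm (x) by 52 mm (y), 70 mm tall. Origin at the centre of its underside, z up. (Further kitchen things - bowl, hand mixer, pepper mill, scraper - stand outside the working area: more than 0.5 m to either side or beyond 0.79 m ahead.)
Things that resemble listed ones, but are neither listed nor needed, are in the scene too. Leave any blue look-alike of the lid_middle alone.

How it is judged (in metres and radians):
At the end, for the whole second after the job is handed in: Each lid lies on its own crock: centres within 12 mm horizontally, the disc down on the rim (height within 2.5 mm), level within 0.05 rad, the oblong lid's long side within 0.2 rad of its crock's; crocks upright; all released and at rest (horizontal distance between lid_large and crock_large below 0.012 m and z of lid_large in the frame of crock_large between 0.0495 and 0.0545 m and angle between each of lid_large, crock_large, lid_middle, crock_middle, lid_small, crock_small, lid_oblong, crock_oblong's own z axis and vertical below 0.05 rad and linear speed of each of lid_large, crock_large, lid_middle, crock_middle, lid_small, crock_small, lid_oblong, crock_oblong below 0.02 m/s and horizontal distance between lid_middle and crock_middle below 0.012 m and z of lid_middle in the frame of crock_middle between 0.0455 and 0.0505 m and horizontal distance between lid_small and crock_small below 0.012 m and z of lid_small in the frame of crock_small between 0.0415 and 0.0465 m and horizontal distance between lid_oblong and crock_oblong below 0.012 m and z of lid_oblong in the frame of crock_oblong between 0.0435 and 0.0485 m and angle between the x axis of lid_oblong and the x axis of crock_oblong, either way round below 0.2 rad); the robot touches nothing.
It fails at once if a crock, the jug or the spice tin was shoved more than 30 mm from where it stood (distance of any of crock_large, crock_middle, crock_small, crock_oblong, jug, spice_tin from where it was at the start of the episode above 0.03 m).
It fails at once if a crock, the jug or the spice tin was tipped by more than 0.4 rad (angle between any of crock_large, crock_middle, crock_small, crock_oblong, jug, spice_tin's own z axis and vertical above 0.4 rad).
It fails at once if a lid was dropped (free fall of about 30 mm or more) instead of being set down ((linear speed of lid_large above 0.75 m/s and contact force between anything else and lid_large below 0.01 N) or (linear speed of lid_middle above 0.75 m/s and contact force between anything else and lid_middle below 0.01 N) or (linear speed of lid_small above 0.75 m/s and contact force between anything else and lid_small below 0.01 N) or (linear speed of lid_oblong above 0.75 m/s and contact force between anything else and lid_oblong below 0.01 N)).
It also fails if it takes over 118 s, if anything falls off the work surface, if the arm or the gripper's body presses on something with over 40 N, if the wrist force passes 120 N, or if a joint passes its speed limit or range.

ROBOT

A 6-joint arm with a two-finger parallel gripper is mounted at the origin on the work surface. World frame = base frame: x ahead of the robot, y to its left, z up, the work surface at z = 0. Lengths are in mm, angles in rad, forces in N, time in s.
With the tool pointing down it reaches from about 325 to 875 mm from the base axis. Payload 4.4 kg.
Tool frame: the origin (TCP) lies on the centre line of the jaws, within the pads' length; the fingertips stand ahead of it and the grasp point (between the pads) lies 6 mm ahead of it (ctrl.tcp_to_tips is the z of the fingertips in the tool frame, in mm); z points along the fingers, y is the direction in which the jaws open and shut (so a half turn about z gives the same grasp; the last joint's range is limited). The gripper opens to 85 mm and grips with 20 to 120 N. Pads are 22 mm wide; open, the fingers measure 114 mm over their backs; the gripper's body (76 mm by 85 mm) begins 54 mm behind the grasp point. The pads swing forward as they close: fully open they stand 13 mm farther back than shut.
Start: joints at [1.133, 0.207, 1.542, -0, 1.393, -0.15], TCP at [163.22, 551.35, 222.782] pointing down, gripper open.
Joint ranges: [-2.73, 2.73], [-0.86, 2.22], [0.23, 2.46], [-1.11, 4.25], [0.08, 2.63], [-2.82, 2.82]. Speed limits (rad/s): [2.79, 2.79, 3.14, 3.14, 3.14, 3.14].

INTERFACE

Orientations are given as a 3x3 rotation matrix whose columns are the frame's x, y, z axes.
In Python, from plant import ctrl, sensors, optics gives the robot as it stands. Calls block until the motion is done:
- ctrl.move_ptp(position, orientation): joint-space move of the TCP to a pose.
- ctrl.move_l(position, rot=None, vel=150, threshold=None): straight line of the TCP; rot=None keeps the orientation; vel is the mean speed in mm/s. With threshold (N) it stops when the force on the tool has changed by that much, and returns True; else False.
- ctrl.set_joints(angles): joint-space move.
- ctrl.gripper_to(opening, force=None): finger opening in mm; force is the grip in N (None keeps the last); returns when the fingers have stopped.
- ctrl.hold(seconds).
- ctrl.solve_ik(position, orientation): joint angles nearest the present ones, or None.
- sensors.read_state(): the state.
- optics.grab_frame(name): name is "scene" or "top"; returns (picture, depth): 480x640x3 uint8, red, green, blue; 480x640 float32, mm along the optical axis (not along the pixel's ray), 0 where there is no reading.
- optics.camera_params(name): a dict with "mtx" (3x3 intrinsics, pixels), "k1" (the pictures are not rectified: a ray, as slopes to the right and down, at radius r is drawn at 1 + k1 r^2 times it, then the intrinsics apply), "R" (3x3) and "t" (3): a world point X has camera coordinates R X + t. Camera axes: x right, y down, z forward; pixel columns grow to the right and rows downward; lengths in mm; the calibration is good to about 2 mm. A picture is of the moment at which its call begins. camera_params takes no time and is no camera call.
A pose or a line that the arm cannot do raises ctrl.MotionError and nothing moves.
- ctrl.finish_job(): hands the job in, once; it reports no verdict.
The state is a dict: "t": time; "q": joint angles; "qvel": joint speeds; "tau": joint torques, N m; "eef_pos": TCP position; "eef_rot": TCP orientation; "force": force on the tool from outside, world axes, zero at the start; "wrist_torque": the same for the moment, N m; "grip_width": finger opening in mm.
Only numpy, scipy, OpenCV 4.12 (cv2) and the standard library are available. Lean on these libraries where they do the work, as an engineer would, in place of code of your own. Each camera call takes 0.05 s, during which the arm holds its last target.

## Working session

There is one attempt and no reset: what is moved stays moved. The work goes in short steps, each a Python script; the robot and the scene stay as the last script left them, time stands still between calls to the robot, and variables do not carry over. Pictures are saved under pics/ and viewed, and the job is handed in when it is done.

```bash
ls; mkdir -p pics; python3 - <<'E'
from plant import ctrl,sensors,optics
import cv2,numpy as np
for n in ("scene","top"):
    p,d=optics.grab_frame(n); cv2.imwrite(f"pics/{n}0.png",p[:,:,::-1]); np.save(f"{n}0_d.npy",d)
    c=optics.camera_params(n); print(n,c, -np.array(c["R"]).T@np.array(c["t"]), (d>0).mean())
s=sensors.read_state(); print(s["t"],s["eef_pos"],ctrl.tcp_to_tips)
E
```

```text
pics
scene {'mtx': array([[446.05045046,   0.        , 309.94642474],
       [  0.        , 446.05045046, 239.57626033],
       [  0.        ,   0.        ,   1.        ]]), 'k1': -0.08444782937492869, 'R': array([[-0.85870889,  0.51195046, -0.02292974],
       [ 0.29134997,  0.45090173, -0.84368408],
       [-0.4215854 , -0.73115959, -0.53635007]]), 't': array([ 504.92635394, -124.48959259, 1358.63150209])} [1042.63398531  791.01174966  635.2500489 ] 0.9960286458333333
top {'mtx': array([[532.61309741,   0.        , 324.24627234],
       [  0.        , 532.61309741, 238.70388671],
       [  0.        ,   0.        ,   1.        ]]), 'k1': -0.15481864312993665, 'R': array([[ 0.0069447 , -0.99997188,  0.0028311 ],
       [-0.9957258 , -0.00717591, -0.09207954],
       [ 0.09209726, -0.00217954, -0.99574763]]), 't': array([ -10.70266001,  616.70845321, 1121.58504785])} [ 510.85192862   -3.83237825 1173.63218371] 0.9960904947916667
0.1 [162.90208629 550.71816267 221.71931653] 25.0
```

View pics/top0.png

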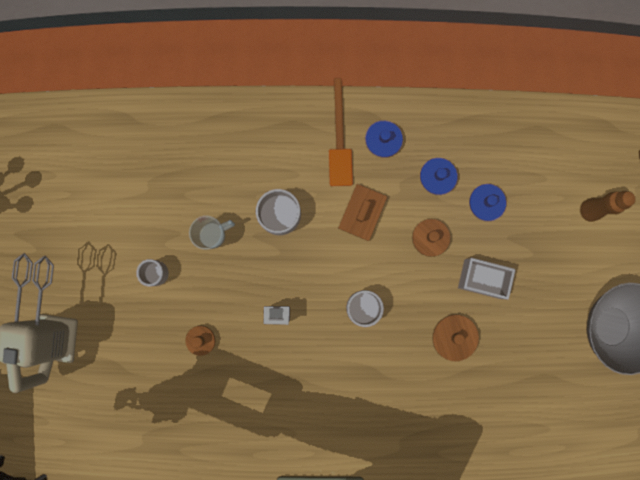

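View pics/scene0.png

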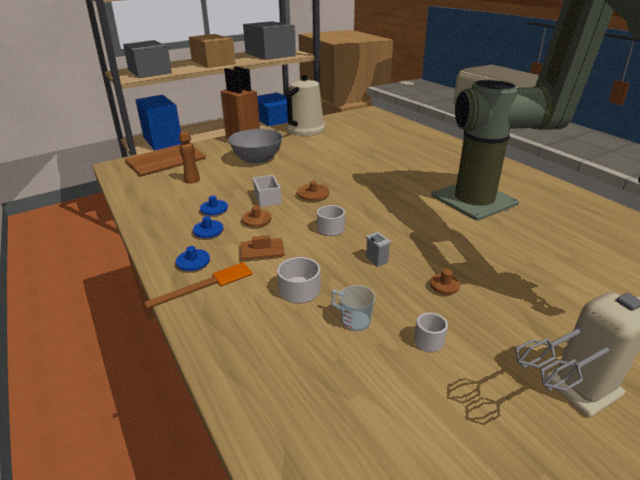

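The top view shows the lid candidates: brown discs at (456,337) large, (432,237) middle and (200,340) small, and a brown oblong at (363,211). Three blue look-alikes at (385,139), (439,176) and (488,202), plus the orange scraper at (340,165), are not wanted. The crocks are at (278,211) large, (365,308) middle, (151,272) small and (489,278) oblong. The jug is at (208,233) and the tin at (276,315). I choose the four brown ones, and will measure them next.

```bash
cat > h.py <<'E'
from plant import ctrl,sensors,optics
import cv2,numpy as np
def rays(n,uv):
    c=optics.camera_params(n); K=c["mtx"]
    xy=cv2.undistortPoints(np.float64(uv).reshape(-1,1,2),K,np.array([c["k1"],0,0,0,0.])).reshape(-1,2)
    return np.c_[xy,np.ones(len(xy))],np.array(c["R"]),np.array(c["t"])
def toplane(n,uv,z):
    r,R,t=rays(n,uv); o=-R.T@t; d=r@R   # rows R^T r
    s=(z-o[2])/d[:,2]; return o+d*s[:,None]
def cloud(n,d):
    v,u=np.mgrid[:480,:640]; r,R,t=rays(n,np.c_[u.ravel(),v.ravel()])
    return ((r*d.ravel()[:,None]-t)@R).reshape(480,640,3)
E
python3 - <<'E'
from h import *
p=cv2.imread("pics/top0.png"); d=np.load("top0_d.npy"); P=cloud("top",d)
Z=P[...,2]; print("table z",np.median(Z[250:300,180:260]), Z[250:300,180:260].std())
it={"lid_large":(456,337,18),"lid_middle":(432,237,18),"lid_small":(200,340,18),"lid_oblong":(363,211,18),
"crock_large":(278,211,60),"crock_middle":(365,308,56),"crock_small":(151,272,52),"crock_oblong":(489,278,54),"jug":(212,232,68),"tin":(276,315,70)}
vis=p.copy()
for k,(u,v,z) in it.items():
    w=38
    m=np.zeros((480,640),np.uint8); sl=(slice(v-w,v+w),slice(u-w,u+w))
    lo=10 if 'lid' in k else z-8
    m[sl]=(Z[sl]>lo)&(Z[sl]<80)
    cs,_=cv2.findContours(m,cv2.RETR_EXTERNAL,cv2.CHAIN_APPROX_NONE)
    cs=[c for c in cs if cv2.contourArea(c)>100]
    c=min(cs,key=lambda c:np.hypot(*(cv2.minEnclosingCircle(c)[0]-np.array([u,v]))))
    cv2.drawContours(vis,[c],-1,(0,255,0),1)
    W=toplane("top",c.reshape(-1,2),z)[:,:2].astype(np.float32)
    H=cv2.convexHull(W)
    e=cv2.fitEllipse(H) if len(H)>5 else None; r=cv2.minAreaRect(H); mec=cv2.minEnclosingCircle(H)
    print(k,"ell",np.round(e[0],1),np.round(e[1],1),"rect",np.round(r[0],1),np.round(r[1],1),round(r[2],1),"mec",np.round(mec[0],1),round(2*mec[1],1))
    kz=Z[sl][(m[sl]>0)]; 
    if 'lid' in k:
        kk=(m>0)&(Z>40); q=P[kk]; print("   knob",np.round(q.mean(0),1),kk.sum(), "disc z",round(float(np.median(Z[(m>0)&(Z<25)])),1))
        rr=cv2.minAreaRect(q[:,:2].astype(np.float32)); print("   knobrect",np.round(rr[0],1),np.round(rr[1],1),round(rr[2],1))
cv2.imwrite("pics/vis.png",cv2.resize(vis[100:380,110:530],None,fx=1.9,fy=1.9))
E
```

```text
table z 0.022402402647547007 69.34822985663764
lid_large ell [ 403.9 -292.9] [101.  103.2] rect [ 403.9 -293.8] [102.2 100.3] 63.0 mec [ 404.5 -293. ] 104.1
   knob [ 404.  -292.8   46.7] 86 disc z 17.9
   knobrect [ 404.2 -293. ] [19.9 19.8] 0.2
lid_middle ell [ 623.2 -240.3] [83.6 84.9] rect [ 623.2 -240.2] [82.8 84.5] 11.8 mec [ 623.2 -240.2] 85.8
   knob [ 601.5 -263.    47.5] 148 disc z 18.2
   knobrect [ 592.7 -278.5] [121.8  31.7] 46.3
lid_small ell [394.1 262.5] [63.6 65.6] rect [393.9 263. ] [62.9 64.1] 1.1 mec [394.8 262.4] 66.3
   knob [394.1 261.3  47.2] 97 disc z 17.9
   knobrect [393.4 261.7] [21.2 21.8] 3.1
lid_oblong ell [679.6 -91.3] [ 90.7 143.4] rect [677.9 -90. ] [ 74.  108.7] 67.6 mec [678.4 -90.1] 128.3
   knob [677.6 -89.9  47.7] 162 disc z 17.9
   knobrect [678.4 -90.2] [15.9 46.1] 67.4
crock_large ell [673.3  93. ] [92.5 93.8] rect [673.2  93. ] [91.9 91.2] 0.7 mec [672.9  92.7] 94.7
crock_middle ell [468.8 -92.1] [73.7 75.3] rect [468.4 -91.5] [73.  73.3] 0.2 mec [468.9 -92.6] 75.9
crock_small ell [539.3 367. ] [54.7 59.1] rect [539.4 365.9] [53.5 57.7] 0.9 mec [540.6 365.8] 60.1
crock_oblong ell [ 530.6 -357.9] [ 82.1 144.1] rect [ 531.6 -357.8] [102.9  66.9] 76.2 mec [ 531.  -357.9] 120.3
jug ell [629.3 237.3] [69.5 93. ] rect [630.  241.5] [71.2 80.5] 61.7 mec [631.8 235.2] 93.1
tin ell [451.8  95.6] [42.  66.8] rect [453.2  93.2] [35.  51.7] 0.6 mec [454.2  93.2] 61.3
```

View pics/vis.png

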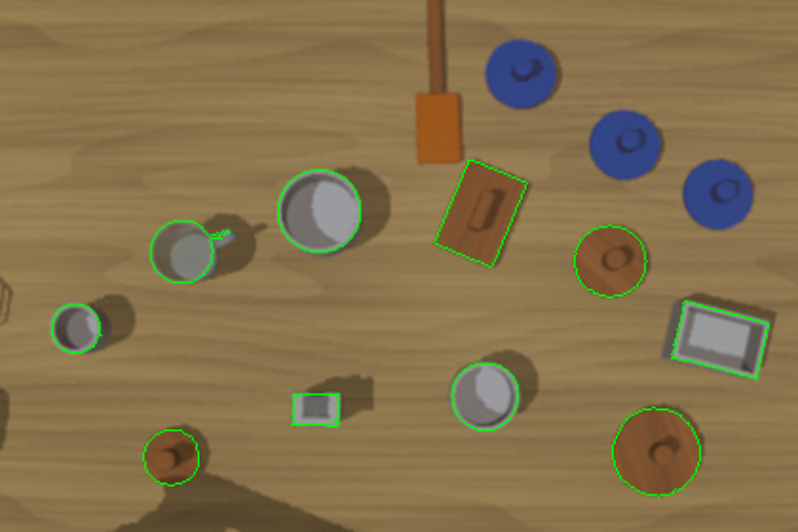

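The green contours sit on all ten objects. The measured sizes match the given ones to about 2 mm (lids 102/84/66 and 108x74, disc height 18). The small lid, brown at (200,340) in the top view, comes first. I'll check the tip geometry as I go.

```bash
cat >> h.py <<'E'
LID={"large":(404,-292.9),"middle":(623.2,-240.3),"small":(394.1,262.3),"oblong":(678.2,-90.1)}
CR={"large":(673.2,92.9,60),"middle":(468.8,-92.2,56),"small":(540,366.3,52),"oblong":(531.3,-357.9,54)}
def down(yaw):
    c,s=np.cos(yaw),np.sin(yaw); return np.array([[c,s,0],[s,-c,0],[0,0,-1.]])
def best(pos,yaws):
    q0=sensors.read_state()["q"]; o=[]
    for y in yaws:
        q=ctrl.solve_ik(pos,down(y))
        if q is not None: o.append((np.abs(np.array(q)-q0).max(),y))
    return min(o)[1]
def st(msg=""):
    s=sensors.read_state(); print(msg,round(s["t"],2),np.round(s["eef_pos"],1),"F",np.round(s["force"],1),"w",round(s["grip_width"],1),"tips",ctrl.tcp_to_tips)
E
python3 - <<'E'
from h import *
x,y=LID["small"]; p=[x,y,130]
yaw=best(p,np.radians(np.arange(-180,180,15))); print(np.degrees(yaw), ctrl.solve_ik(p,down(yaw)))
c=CR["small"]; print(ctrl.solve_ik([c[0],c[1],180],down(yaw)))
ctrl.move_ptp(p,down(yaw)); st("above")
ctrl.gripper_to(60); st("open60")
print(ctrl.move_l([x,y,50],vel=80,threshold=4)); st("down")
im,_=optics.grab_frame("scene"); cv2.imwrite("pics/s1.png",cv2.resize(im[200:360,360:560,::-1],None,fx=4,fy=4)[:600])
E
```

```text
90.0 [ 4.04135968e-01  9.24363995e-02  1.87843612e+00 -4.44089210e-16
  1.17072013e+00  4.04135968e-01]
[ 4.63544546e-01  4.02159081e-01  1.38017277e+00 -4.44089210e-16
  1.35926080e+00  4.63544546e-01]
above 1.52 [394.2 263.1 130.4] F [-0.3  0.3  0.5] w 85.1 tips 25.0
open60 1.9 [394.  262.7 130.1] F [-0.5 -0.3 -0.2] w 59.8 tips 25.0
False
down 3.05 [394.7 262.6  50.6] F [ 0.5  0.6 -0.4] w 59.9 tips 25.0
```

View pics/s1.png

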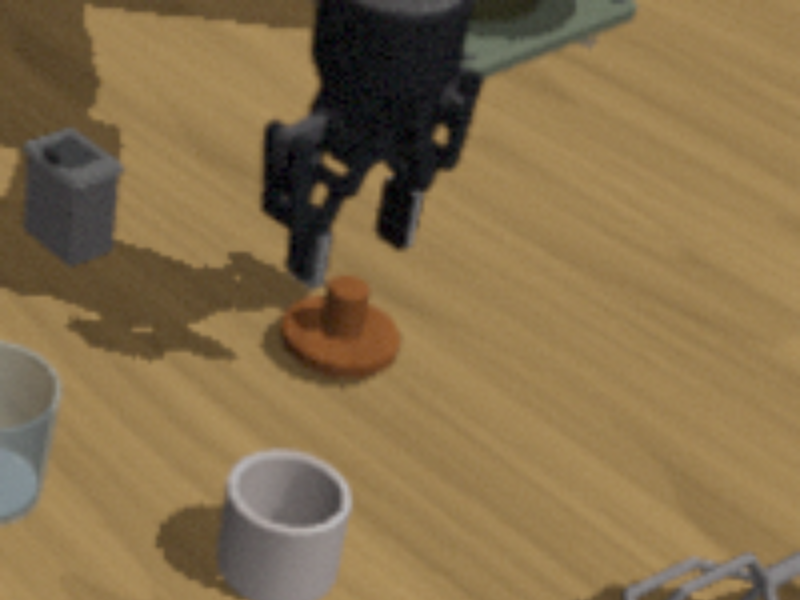

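The fingers look higher than, or further towards the base than, the knob: tips at scene (449,264), knob at (447,275). I'll check with depth from both cameras.

```bash
python3 - <<'E'
from h import *
st()
for n in ("scene","top"):
    im,d=optics.grab_frame(n); P=cloud(n,d)
    cv2.imwrite(f"pics/{n}2.png",im[:,:,::-1]); np.save(n+"2_d.npy",d)
    a=cv2.resize(im[270:400,130:270,::-1],None,fx=4,fy=4)
    if n=="top": cv2.imwrite("pics/t2.png",a)
    g=(im.max(2)<90)&(np.abs(P[...,0]-394)<60)&(np.abs(P[...,1]-262)<70)&(P[...,2]>12)&(P[...,2]<110)
    q=P[g]; print(n,g.sum())
    for z in range(10,110,10):
        k=q[(q[:,2]>=z)&(q[:,2]<z+10)]
        if len(k): print(z,len(k),np.round(k.min(0)),np.round(k.max(0)))
E
```

```text
3.1 [394.8 262.6  50.7] F [ 0.3 -1.  -1.5] w 60.0 tips 25.0
scene 381
10 55 [392. 239.  12.] [429. 290.  20.]
20 21 [401. 260.  21.] [407. 273.  30.]
30 21 [401. 258.  30.] [408. 272.  39.]
40 13 [403. 260.  41.] [409. 273.  45.]
60 19 [363. 256.  64.] [433. 274.  70.]
70 61 [362. 252.  70.] [439. 275.  80.]
80 63 [362. 252.  80.] [440. 275.  90.]
90 63 [361. 255.  90.] [440. 276. 100.]
100 65 [344. 254. 100.] [450. 277. 110.]
top 138
10 68 [374. 231.  12.] [425. 260.  20.]
20 20 [376. 230.  20.] [411. 259.  30.]
30 8 [388. 252.  30.] [405. 262.  35.]
40 11 [390. 250.  41.] [404. 258.  49.]
70 8 [366. 251.  73.] [438. 257.  80.]
80 10 [363. 250.  82.] [438. 257.  88.]
90 7 [360. 250.  90.] [429. 252.  98.]
100 6 [354. 249. 103.] [440. 254. 110.]
```

View pics/t2.png

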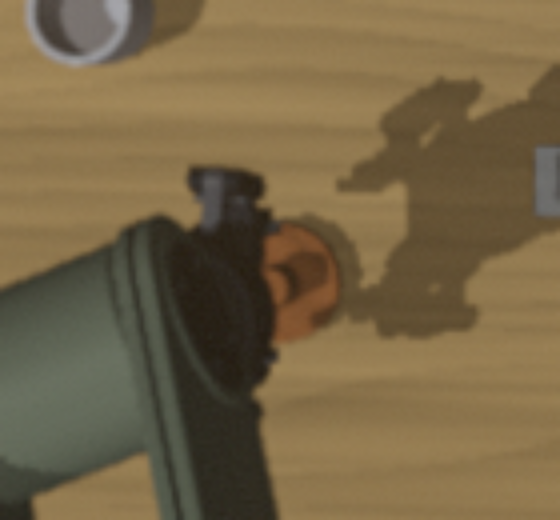

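```bash
python3 - <<'E'
from h import *
im=cv2.imread("pics/scene2.png"); d=np.load("scene2_d.npy"); P=cloud("scene",d)
m=(np.abs(P[...,0]-400)<50)&(np.abs(P[...,1]-262)<40)&(P[...,2]>28)&(P[...,2]<80)
for v in range(250,285):
    us=np.where(m[v])[0]
    if len(us): print(v,[(u,*np.round(P[v,u]).astype(int),im[v,u].tolist()) for u in (us[0],us[len(us)//2],us[-1])])
E
```

```text
252 [(np.int64(454), np.int64(364), np.int64(251), np.int64(80), [49, 72, 93]), (np.int64(454), np.int64(364), np.int64(251), np.int64(80), [49, 72, 93]), (np.int64(454), np.int64(364), np.int64(251), np.int64(80), [49, 72, 93])]
253 [(np.int64(454), np.int64(364), np.int64(252), np.int64(78), [44, 69, 88]), (np.int64(455), np.int64(365), np.int64(255), np.int64(80), [17, 23, 21]), (np.int64(455), np.int64(365), np.int64(255), np.int64(80), [17, 23, 21])]
254 [(np.int64(454), np.int64(365), np.int64(253), np.int64(76), [38, 61, 82]), (np.int64(456), np.int64(364), np.int64(257), np.int64(78), [0, 0, 2]), (np.int64(457), np.int64(364), np.int64(260), np.int64(79), [15, 16, 19])]
255 [(np.int64(454), np.int64(364), np.int64(252), np.int64(72), [30, 52, 67]), (np.int64(457), np.int64(367), np.int64(263), np.int64(80), [18, 18, 18]), (np.int64(464), np.int64(354), np.int64(271), np.int64(79), [71, 88, 104])]
256 [(np.int64(454), np.int64(364), np.int64(253), np.int64(70), [30, 41, 59]), (np.int64(458), np.int64(365), np.int64(264), np.int64(77), [4, 0, 2]), (np.int64(464), np.int64(352),
[... 4661 characters left out ...]
 105])]
279 [(np.int64(441), np.int64(405), np.int64(262), np.int64(28), [2, 28, 52]), (np.int64(446), np.int64(401), np.int64(272), np.int64(34), [22, 49, 88]), (np.int64(450), np.int64(395), np.int64(278), np.int64(35), [31, 63, 104])]
280 [(np.int64(442), np.int64(406), np.int64(266), np.int64(29), [26, 40, 68]), (np.int64(446), np.int64(402), np.int64(274), np.int64(32), [31, 57, 92]), (np.int64(450), np.int64(391), np.int64(276), np.int64(29), [37, 64, 106])]
281 [(np.int64(445), np.int64(403), np.int64(272), np.int64(29), [33, 52, 88]), (np.int64(447), np.int64(399), np.int64(274), np.int64(28), [33, 62, 100]), (np.int64(448), np.int64(399), np.int64(277), np.int64(30), [36, 62, 104])]
```

Both cameras put the fingertips at z≈64 where the state implies ≈26. So the real tips are about 38 mm higher than reported, while x and y agree within a few mm. I'll go by what is measured and descend in guarded steps.

```bash
python3 - <<'E'
from h import *
x,y=LID["small"]
r=ctrl.move_l([x,y,28],vel=60,threshold=4); st(f"28 {r}")
r=ctrl.move_l([x,y,14],vel=30,threshold=4); st(f"14 {r}")
im,d=optics.grab_frame("scene"); P=cloud("scene",d); cv2.imwrite("pics/s3.png",cv2.resize(im[200:330,380:540,::-1],None,fx=4,fy=4))
m=(np.abs(P[...,0]-400)<50)&(np.abs(P[...,1]-262)<40)&(P[...,2]>23)&(P[...,2]<60)&(im.max(2)<130)
for nm,mm in (("near",P[...,0]>420),("far",P[...,0]<378)):
    q=P[m&mm]; print(nm,len(q), len(q) and (np.round(q.min(0)),np.round(q.max(0))))
E
```

```text
28 False 3.72 [393.6 262.1  27.3] F [0.9 0.6 0.8] w 60.3 tips 25.0
14 False 4.33 [394.  262.3  13.9] F [ 0.2 -0.4 -0.1] w 60.0 tips 25.0
near 100 (array([425., 254.,  27.]), array([439., 276.,  59.]))
far 122 (array([350., 248.,  27.]), array([367., 276.,  59.]))
```

View pics/s3.png

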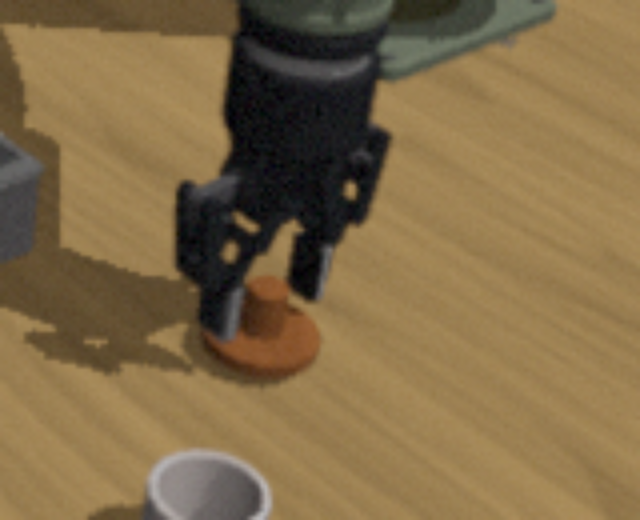

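The tips are now at z≈27 on either side of the knob, consistent with the 13 mm offset above the reported TCP. I'll close with a small margin, since the pads swing forward as they shut.

```bash
python3 - <<'E'
from h import *
x,y=LID["small"]
ctrl.move_l([x,y,17],vel=60); ctrl.gripper_to(34,force=60); st("34")
im,d=optics.grab_frame("scene"); cv2.imwrite("pics/s4.png",cv2.resize(im[200:330,380:540,::-1],None,fx=4,fy=4))
P=cloud("scene",d)
m=(np.abs(P[...,0]-400)<40)&(np.abs(P[...,1]-262)<40)&(P[...,2]>20)&(P[...,2]<60)&(im.max(2)<110)&(im.max(2)-im.min(2).astype(int)<25)
q=P[m]; print(np.round(np.percentile(q[:,2],[0,2,5])))
ctrl.gripper_to(10,force=60); st("closed")
ctrl.move_l([x,y,37],vel=60); st("lift")
im,d=optics.grab_frame("scene"); cv2.imwrite("pics/s5.png",cv2.resize(im[200:330,380:540,::-1],None,fx=4,fy=4))
E
```

```text
34 5.0 [394.  262.3  17. ] F [-1.  -0.9 -0.6] w 34.0 tips 25.0
[20. 29. 31.]
closed 5.31 [394.2 262.4  17.1] F [-0.5 -0.1  1.7] w 22.0 tips 25.0
lift 5.79 [394.6 262.5  37.6] F [-0.1  0.4  0.1] w 22.0 tips 25.0
```

View pics/s4.png

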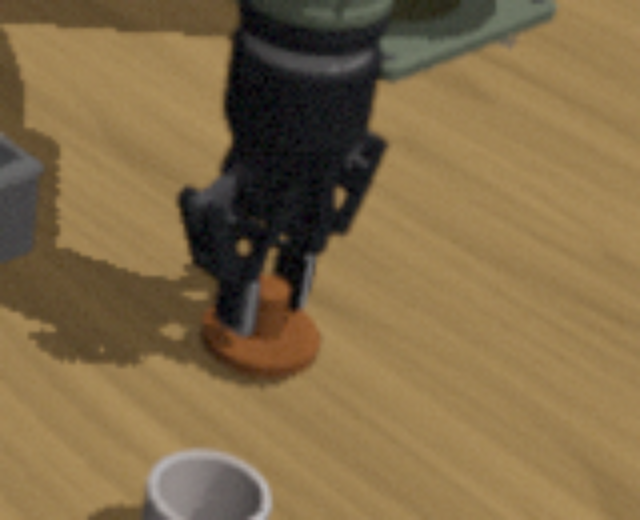

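View pics/s5.png

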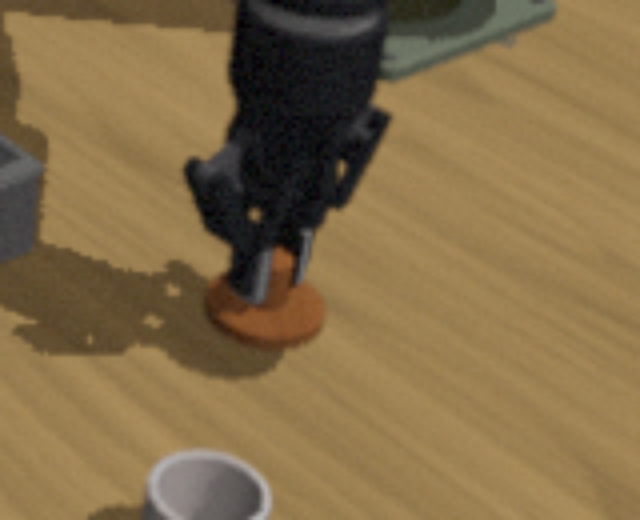

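s4 shows the pads straddling the knob at crop (270,300). In s5 the lid has risen about 7 px with the jaws, so it's held. Next I'll measure where the held lid sits relative to the TCP, and the reported-to-true z difference.

```bash
cat >> h.py <<'E'
def brown(im):
    h=cv2.cvtColor(im,cv2.COLOR_RGB2HSV)
    return ((h[...,0]>=4)&(h[...,0]<=13)&(h[...,1]>120)&(h[...,2]>40))
def heldlid(zdisc,xy,rad,n="scene",tag=None):
    """centre of disc top from hull of its points near z, and the free arc fit"""
    im,d=optics.grab_frame(n); P=cloud(n,d)
    m=brown(im)&(np.hypot(P[...,0]-xy[0],P[...,1]-xy[1])<rad+25)&(np.abs(P[...,2]-zdisc)<6)
    q=P[m]
    h=cv2.convexHull(q[:,:2].astype(np.float32))
    c,r=cv2.minEnclosingCircle(h)
    print("held: n",len(q),"z med",round(float(np.median(q[:,2])),1),"mec",np.round(c,1),"diam",round(2*r,1),"rect",[np.round(v,1) for v in cv2.minAreaRect(h)])
    if tag:
        v,u=np.where(m); a,b=max(0,int(v.mean())-65),max(0,int(u.mean())-80)
        cv2.imwrite(f"pics/{tag}.png",cv2.resize(im[a:a+130,b:b+160,::-1],None,fx=4,fy=4))
    return c
E
python3 - <<'E'
from h import *
heldlid(38,(394,262),33); st()
x,y=LID["small"]; 
ctrl.move_l([x,y,110],vel=150); st("up")
heldlid(111,(394,262),33)
c=CR["small"]; ctrl.move_l([c[0],c[1],110],vel=150); st("over")
heldlid(111,c[:2],33,tag="s6")
E
```

```text
held: n 274 z med 37.3 mec [398.  266.8] diam 65.8 rect [array([400.6, 269.7]), array([56.4, 62.2]), np.float64(42.1)]
 5.89 [393.9 262.2  37. ] F [-0.3  0.2 -0.2] w 21.8 tips 25.0
up 6.53 [393.5 262.  109.4] F [-0.8 -0.1 -0.9] w 21.8 tips 25.0
held: n 284 z med 109.9 mec [396.1 268.1] diam 67.7 rect [array([399.4, 269.9]), array([55.8, 60.8]), np.float64(50.8)]
over 7.92 [539.3 365.9 109.6] F [ 0.2 -1.6 -0.8] w 22.2 tips 25.0
held: n 378 z med 110.0 mec [541.  369.9] diam 64.9 rect [array([544.1, 372.5]), array([54.2, 61. ]), np.float64(49.6)]
```

View pics/s6.png

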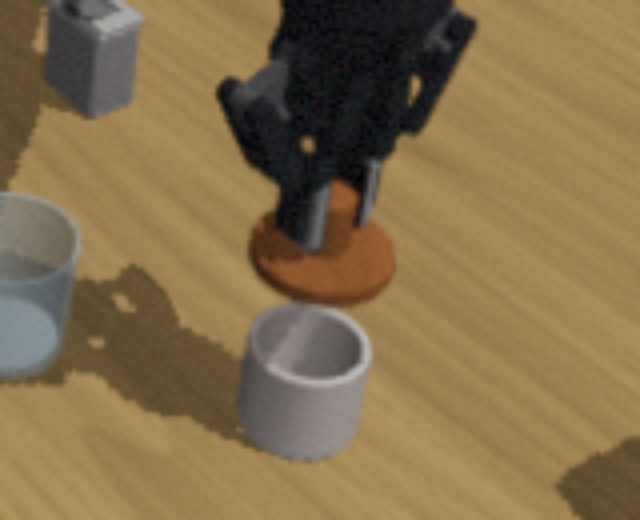

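```bash
python3 - <<'E'
from h import *
d=np.load("scene0_d.npy"); P=cloud("scene",d)
T=dict([("c_"+k,v) for k,v in CR.items()]+[("l_"+k,(*v,18)) for k,v in LID.items()])
for k,(x,y,z) in T.items():
    m=(np.hypot(P[...,0]-x,P[...,1]-y)<70)&(np.abs(P[...,2]-z)<4)
    q=P[m]; h=cv2.convexHull(q[:,:2].astype(np.float32)); c,r=cv2.minEnclosingCircle(h); rr=cv2.minAreaRect(h)
    print(k,(x,y),"mec",np.round(c,1),round(2*r,1),"rect",np.round(rr[0],1),np.round(rr[1],1),round(rr[2],1))
E
```

```text
c_large (673.2, 92.9) mec [673.5  93.9] 97.7 rect [674.4  95.4] [93.7 91.7] 81.4
c_middle (468.8, -92.2) mec [470.4 -90.7] 79.8 rect [469.9 -90.9] [77.4 74.7] 43.4
c_small (540, 366.3) mec [540.1 370.3] 61.7 rect [539.7 370.6] [57.5 56.2] 29.3
c_oblong (531.3, -357.9) mec [ 533.1 -355.3] 120.6 rect [ 530.8 -354.8] [107.6  66.5] 76.0
l_large (404, -292.9) mec [ 403.5 -292.2] 104.5 rect [ 404.7 -290.6] [100.2  97.4] 60.0
l_middle (623.2, -240.3) mec [ 622.9 -237.1] 88.5 rect [ 624.9 -234.7] [82.  79.2] 64.5
l_small (394.1, 262.3) mec [395.8 265.4] 68.7 rect [395.7 267.1] [64.2 61.9] 44.5
l_oblong (678.2, -90.1) mec [678.1 -86. ] 124.5 rect [677.6 -87. ] [ 80.4 105.2] 66.3
```

In the scene camera the crock rim is at (540,370) and the held lid at (541,370), so they agree. Scene y runs about 2–4 mm above top y, a bias common to both. Lowering now.

```bash
cat >> h.py <<'E'
def lower(x,y,zn):
    ctrl.move_l([x,y,zn+14],vel=100)
    ctrl.hold(0.2)
    r=ctrl.move_l([x,y,zn-3],vel=18,threshold=3); st(f"contact {r} nominal {zn}")
def release():
    s=sensors.read_state(); p=np.array(s["eef_pos"])
    ctrl.gripper_to(36); ctrl.gripper_to(60); st("open")
    ctrl.move_l([p[0],p[1],p[2]+60],vel=100)
E
python3 - <<'E'
from h import *
c=CR["small"]; lower(c[0],c[1],61)
im,_=optics.grab_frame("scene"); cv2.imwrite("pics/s7.png",cv2.resize(im[270:400,360:520,::-1],None,fx=4,fy=4))
E
```

```text
contact True nominal 61 9.39 [539.8 366.2  61.2] F [-0.8  0.1  4.6] w 22.0 tips 25.0
```

View pics/s7.png

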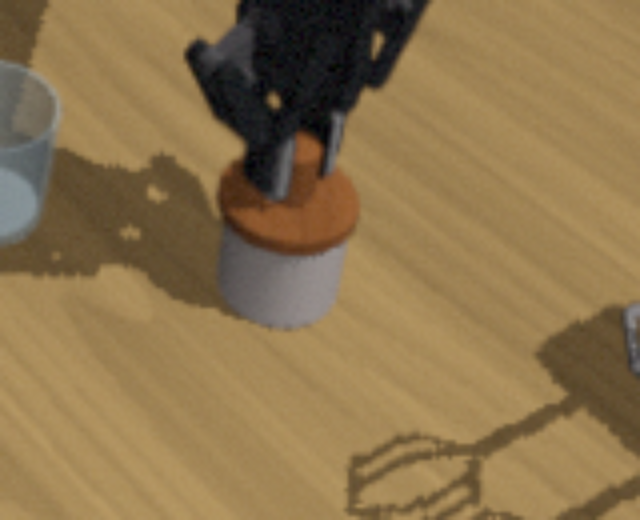

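Contact came at exactly the nominal height, with the disc seated on the rim at crop (290,220). I'll release and go on to the large lid.

```bash
cat >> h.py <<'E'
def pick(k,yaws):
    x,y=LID[k]; p=[x,y,120]; yaw=best(p,yaws)
    ctrl.move_ptp(p,down(yaw)); ctrl.gripper_to(60)
    r=ctrl.move_l([x,y,45],vel=130,threshold=6); r2=ctrl.move_l([x,y,17],vel=50,threshold=4); st(f"at lid {r} {r2} yaw {np.degrees(yaw):.1f}")
    ctrl.gripper_to(30,force=60); ctrl.gripper_to(8,force=60); st("closed")
    return yaw
def carry(k,yaw):
    x,y=LID[k]; c=CR[k]
    ctrl.move_l([x,y,40],vel=50); ctrl.move_l([x,y,115],vel=130); st("up")
    heldlid(116,(x,y),50)
    R=down(yaw); ctrl.move_l([c[0],c[1],115],R,vel=160); ctrl.hold(.2); st("over")
E
python3 - <<'E'
from h import *
release()
yaw=pick("large",np.radians(np.arange(-180,180,15)))
for n in ("top","scene"):
    im,_=optics.grab_frame(n); cv2.imwrite(f"pics/{n}8.png",im[:,:,::-1])
E
```

```text
open 10.09 [538.9 365.7  60. ] F [0.3 0.7 0.4] w 60.0 tips 25.0
at lid False False yaw -45.0 14.89 [ 404.  -292.9   16.8] F [ 0.5 -0.8  0.1] w 60.1 tips 25.0
closed 15.52 [ 404.3 -293.1   17.4] F [-0.6  0.7  3.2] w 21.8 tips 25.0
```

View pics/scene8.png

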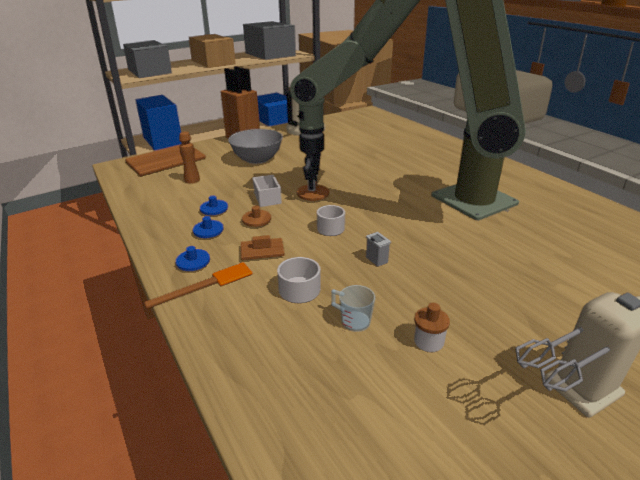

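View pics/top8.png

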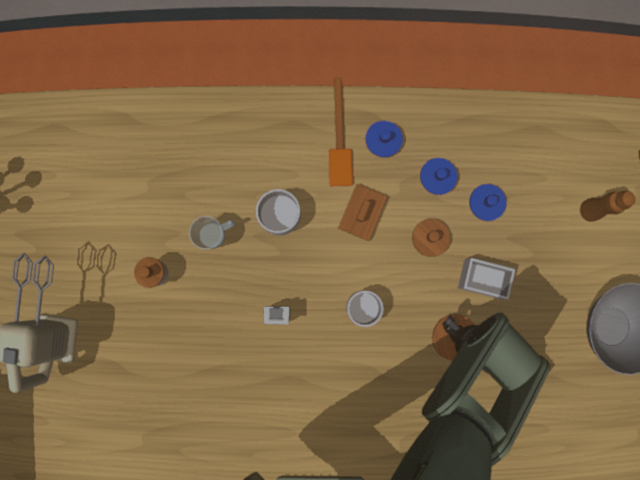

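The small lid is seated at top (150,271) and scene (431,322), and the jaws are closed on the large lid at scene (313,190). I'll carry it now.

```bash
python3 - <<'E'
from h import *
yaw=np.radians(-45); carry("large",yaw)
c=CR["large"]; heldlid(116,c[:2],51,tag="s9")
lower(c[0],c[1],17+52)
im,_=optics.grab_frame("scene"); cv2.imwrite("pics/s10.png",cv2.resize(im[220:350,220:380,::-1],None,fx=4,fy=4))
E
```

```text
up 16.95 [ 403.5 -292.3  114.2] F [ 0.3 -0.5 -0.7] w 21.9 tips 25.0
held: n 251 z med 115.3 mec [ 405.4 -284.8] diam 97.9 rect [array([ 407.6, -283.2]), array([87.2, 94.5]), np.float64(76.3)]
over 20.29 [673.1  92.7 115.1] F [ 0.2  0.1 -0.8] w 22.1 tips 25.0
held: n 719 z med 115.4 mec [675.4  94.1] diam 103.2 rect [array([676.3,  97.6]), array([94. , 99.8]), np.float64(68.0)]
contact True nominal 69 21.73 [673.   92.9  69.5] F [-0.5  0.2  4.3] w 22.2 tips 25.0
```

View pics/s9.png

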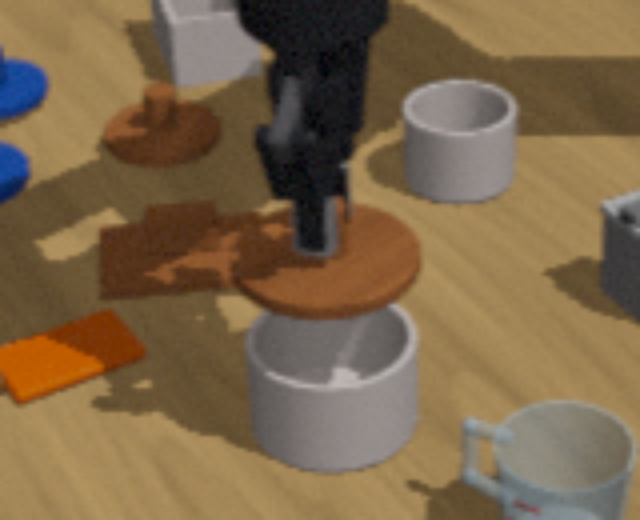

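View pics/s10.png

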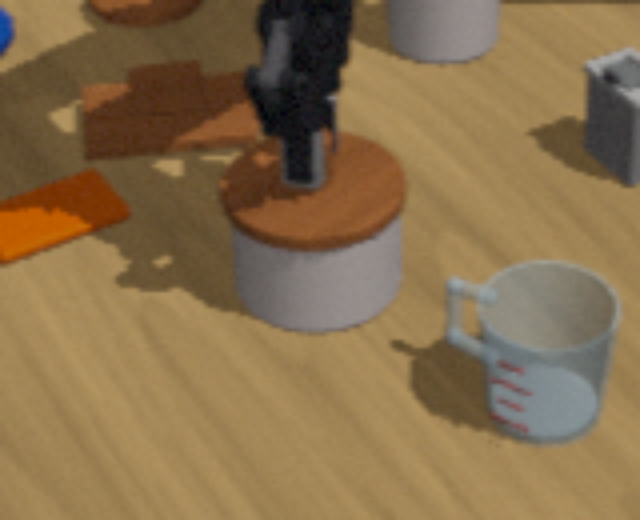

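s9 shows the large lid centred over its crock, and s10 shows it down on the rim at crop (315,190), with contact within 0.5 mm of nominal. Next is the middle brown lid at top (432,237), not the blue ones.

```bash
python3 - <<'E'
from h import *
release()
yaw=pick("middle",np.radians(np.arange(-180,180,15)))
carry("middle",yaw)
c=CR["middle"]; heldlid(116,c[:2],42,tag="s11")
lower(c[0],c[1],17+48)
im,_=optics.grab_frame("scene"); cv2.imwrite("pics/s12.png",cv2.resize(im[150:280,250:410,::-1],None,fx=4,fy=4))
E
```

```text
open 22.43 [671.7  92.9  68. ] F [0.  0.9 0.4] w 60.0 tips 25.0
at lid False False yaw -90.0 26.12 [ 623.2 -240.3   16.8] F [ 0.7  0.4 -0.8] w 60.2 tips 25.0
closed 26.74 [ 623.5 -240.5   17.4] F [0.1 0.3 2. ] w 22.3 tips 25.0
up 28.07 [ 622.5 -240.   114.2] F [-0.1  0.6 -1.1] w 22.0 tips 25.0
held: n 235 z med 115.0 mec [ 620.6 -233.3] diam 86.8 rect [array([ 625.9, -229.1]), array([75.9, 78.8]), np.float64(74.3)]
over 29.81 [469.2 -92.6 115. ] F [ 0.   0.3 -0.3] w 21.9 tips 25.0
held: n 258 z med 115.7 mec [471.7 -88. ] diam 83.9 rect [array([474.3, -83.2]), array([73. , 79.3]), np.float64(64.1)]
contact True nominal 65 31.29 [468.5 -92.1  65.3] F [-0.4 -0.5  3.5] w 22.0 tips 25.0
```

View pics/s12.png

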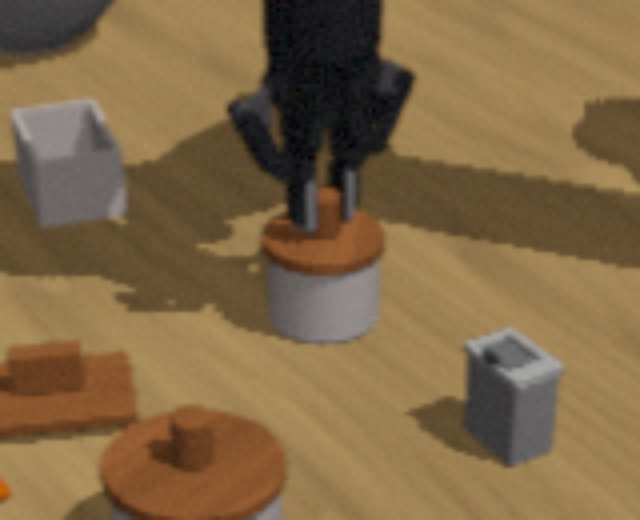

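The middle lid is down on its crock at crop (322,240), with contact at nominal. Now the oblong lid: bar along -22.4°, crock along 76.2°, so the turn is -81.4°.

```bash
python3 - <<'E'
from h import *
release()
c=CR["oblong"]
ys=[]
for y in (-22.4,157.6):
    a=ctrl.solve_ik([*LID["oblong"],17],down(np.radians(y))); b=ctrl.solve_ik([c[0],c[1],115],down(np.radians(y-81.4)))
    print(y,None if a is None else np.round(a,2),None if b is None else np.round(b,2))
    if a is not None and b is not None: ys.append(np.radians(y))
yaw=pick("oblong",ys); print(np.round(sensors.read_state()["q"],2))
im,_=optics.grab_frame("scene"); cv2.imwrite("pics/s13.png",cv2.resize(im[180:310,180:340,::-1],None,fx=4,fy=4))
carry("oblong",yaw-np.radians(81.4)); print(np.round(sensors.read_state()["q"],2))
heldlid(116,c[:2],64,tag="s14")
E
```

```text
open 31.99 [467.6 -91.7  64.6] F [-0.1  0.2 -0. ] w 60.0 tips 25.0
-22.4 [-0.26  0.64  1.39 -0.    1.11  1.7 ] [-0.73  0.44  1.47 -0.    1.23  2.65]
157.6 [-0.26  0.64  1.39 -0.    1.11 -1.44] [-0.73  0.44  1.47 -0.    1.23 -0.49]
at lid False False yaw -22.4 35.39 [678.2 -90.1  16.8] F [ 1.2  1.3 -1. ] w 59.8 tips 25.0
closed 36.06 [678.4 -90.1  17.3] F [-0.4 -0.4  0.9] w 15.0 tips 25.0
[-0.26  0.64  1.39  0.    1.11  1.7 ]
up 37.44 [677.5 -90.  114.2] F [-0.7 -0.3 -0.8] w 14.8 tips 25.0
held: n 478 z med 115.1 mec [678.4 -86.1] diam 122.1 rect [array([677.4, -85.9]), array([ 73.6, 105.3]), np.float64(67.2)]
over 39.75 [ 531.5 -357.5  115. ] F [ 0.1  0.7 -0.8] w 14.7 tips 25.0
[-0.73  0.44  1.47  0.    1.23  2.65]
held: n 239 z med 116.2 mec [ 533.5 -351.2] diam 126.0 rect [array([ 533.7, -351.2]), array([105.6,  70.2]), np.float64(76.1)]
```

View pics/s14.png

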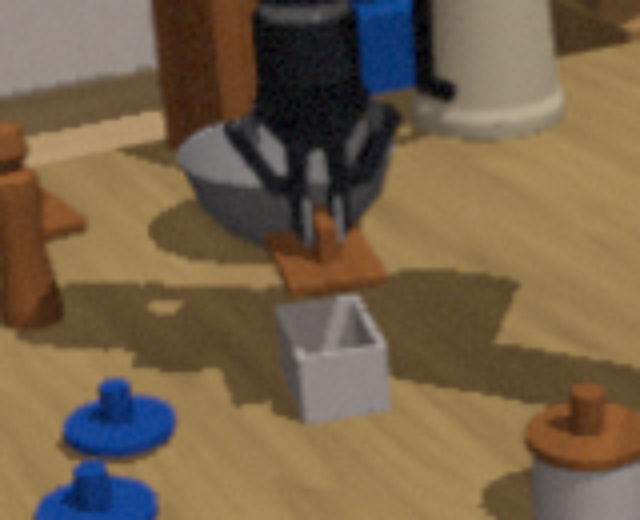

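The oblong lid is held above its crock and measures 76.1° against the crock's 76.0° in the scene view. Lowering now.

```bash
python3 - <<'E'
from h import *
c=CR["oblong"]
lower(c[0],c[1],17+46)
im,_=optics.grab_frame("scene"); cv2.imwrite("pics/s15.png",cv2.resize(im[120:250,200:360,::-1],None,fx=4,fy=4))
release(); x,y,z=sensors.read_state()["eef_pos"]
ctrl.move_l([x,y,220],vel=150)
ctrl.set_joints([1.133,0.207,1.542,0,1.393,-0.15])
st()
p,d=optics.grab_frame("top"); cv2.imwrite("pics/top16.png",p[:,:,::-1]); P=cloud("top",d); Z=P[...,2]
im,ds=optics.grab_frame("scene"); cv2.imwrite("pics/scene16.png",im[:,:,::-1])
for k,(X,Y,z) in CR.items():
    zt=z+10
    m=(np.hypot(P[...,0]-X,P[...,1]-Y)<80)&(Z>z-4)
    m=m.astype(np.uint8); cs,_=cv2.findContours(m,cv2.RETR_EXTERNAL,cv2.CHAIN_APPROX_NONE); c=max(cs,key=cv2.contourArea)
    W=cv2.convexHull(toplane("top",c.reshape(-1,2),zt)[:,:2].astype(np.float32)); r=cv2.minAreaRect(W); e=cv2.minEnclosingCircle(W)
    dz=P[(m>0)&(np.abs(Z-zt)<7)]; A=np.c_[dz[:,:2]-dz[:,:2].mean(0),np.ones(len(dz))]; s=np.linalg.lstsq(A,dz[:,2],rcond=None)[0]
    print(k,(X,Y),"lid mec",np.round(e[0],1),round(2*e[1],1),"rect",np.round(r[0],1),np.round(r[1],1),round(r[2],1),"disc z",round(float(np.median(dz[:,2])),1),"exp",zt,"tilt",np.round(np.hypot(*s[:2]),3))
E
```

```text
contact True nominal 63 41.26 [ 531.3 -357.8   63.2] F [-0.5  0.7  3.4] w 15.1 tips 25.0
open 42.0 [ 530.3 -357.    61.9] F [ 0.7  0.7 -0.9] w 60.0 tips 25.0
 46.97 [163.5 551.2 222.3] F [ 1.   0.2 -0. ] w 59.7 tips 25.0
large (673.2, 92.9) lid mec [673.1  91.8] 102.4 rect [673.4  91.6] [100.4 100.9] 45.7 disc z 70.3 exp 70 tilt 0.002
middle (468.8, -92.2) lid mec [469.4 -92.9] 84.0 rect [468.8 -91.7] [80.6 78.9] 0.2 disc z 65.9 exp 66 tilt 0.001
small (540, 366.3) lid mec [539.6 365.5] 66.3 rect [540.2 366. ] [63.8 63.7] 1.7 disc z 62.0 exp 62 tilt 0.014
oblong (531.3, -357.9) lid mec [ 531.4 -356.4] 129.8 rect [ 531.7 -356.2] [110.2  74.5] 76.5 disc z 63.9 exp 64 tilt 0.006
```

View pics/scene16.png

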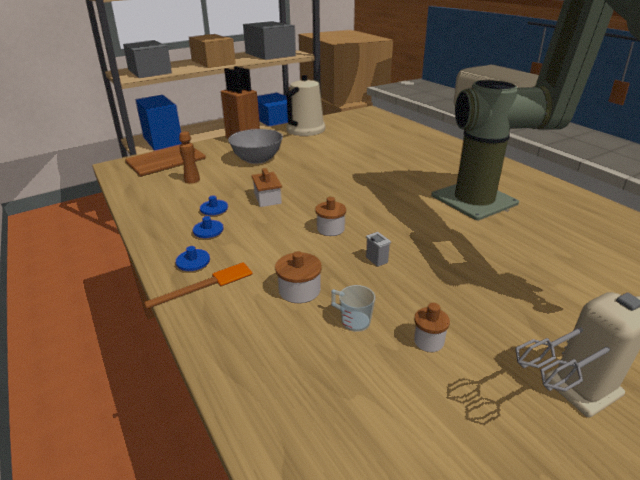

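View pics/top16.png

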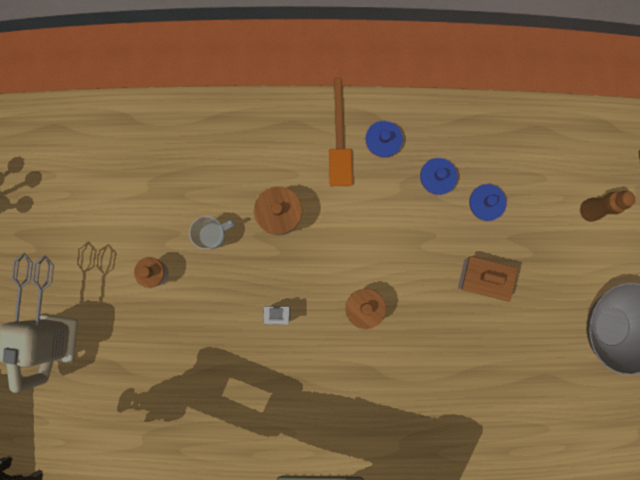

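All four lids sit on their crocks: scene (299,270) large, (331,212) middle, (431,322) small and (267,183) oblong. The arm is clear of everything, so I'm handing the job in.

```bash
python3 - <<'E'
from plant import ctrl
print(ctrl.finish_job())
E
```

```text
the job is handed in; nothing more can be done
None
```

All four brown lids are on their matching crocks. I handed the job in at about 47 s of the 118 s allowed. Each lid was gripped by its knob or bar and lowered until contact, which came within 0.5 mm of the expected height.

**Last top-view check, before handing in:**

| Lid | Offset from crock centre | Disc height vs expected | Tilt |
|---|---|---|---|
| Large | about 1 mm | within 0.3 mm | 0.002 rad |
| Middle | about 1 mm | within 0.3 mm | 0.001 rad |
| Small | about 1 mm | within 0.3 mm | 0.014 rad |
| Oblong | under 2 mm | within 0.3 mm | 0.006 rad |

- **Oblong lid direction:** its long side is within about 0.5° of its crock's.
- **Crocks, jug and tin:** the offsets use crock positions measured at the start, because the lids now hide the rims. In the final pictures the crocks, jug and tin look unmoved; I did not measure them again.

**What disagreed:**
- **Fingertip height:** the real fingertips were about 38 mm higher than the reported TCP and `ctrl.tcp_to_tips` implied. I used the measured height instead.
- **Grip width:** it read about 22 mm on the 24 mm knobs and 15 mm on the 16 mm bar, but the lids held firmly.
- **Cameras:** the scene camera read y about 1–4 mm higher than the top camera, for lids and crocks alike, so it did not affect the fit.

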